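# Lay out the toy street on the daycare puzzle table

## Task

Set out the toy street: first park the wooden car on the table in front of the garage door, centred on the door and pointing straight at it (either end first) with a gap of about 3 cm between car and door; once it is parked, stand the peg doll upright in the middle of the car's flat top. Also, at any point in the job, put the loose roof squarely on top of the garage, its long side along the garage's long side, and stand the little tree on the baseboard midway between the garage and the chute box. Let go of everything, and leave the wooden ring and the mug where they are.

Things in the scene. Friction and masses are not known exactly. Their poses are not given: they have to be found in the camera images.
- board: Plywood baseboard fixed to the table, 80 (x) x 360 (y) x 8 mm high. The garage and the chute box are fixed on it, one centred 120 mm from the board's middle along its +y, the other 120 mm along its -y (either may be on either side); the gap between them is the middle of the board. Origin: centre of the underside.
- garage: Dark walnut garage block, fixed on the baseboard, 80 (x) x 70 (y) x 50 mm high, flat top 58 mm above the table. Origin: centre of the underside (8 mm above the table). The paler door is the face at x = -40 mm, flush with the board's edge, always facing the robot's side; in front of the garage is along its -x. Its long side is along x.
- chute: Slanted wooden chute box, fixed on the baseboard, 80 (x) x 70 (y) mm, up to 90 mm high at its back (+x), with four small coloured balls lying fast in its front trough. Origin: centre of the underside (8 mm above the table). It may stand up to 0.15 rad askew on the board.
- car: Loose pale maple car body, wide and low: 84 mm long (x) x 50 mm wide (y), a 46 (x) x 44 (y) mm flat-topped block in its middle whose top is 40 mm above the underside; bonnet and boot are 26 mm high and alike. About 0.13 kg. Origin: centre of the underside, below the middle of the flat top. Grip across the 50 mm width.
- roof: Loose mid-brown wooden roof: slab 90 (x) x 78 (y) x 10 mm with a raised ridge block in its middle, 60 (x) x 22 (y) mm, from 10 to 34 mm above the underside, as a grip. About 0.1 kg. Origin: centre of the underside. Long side along x.
- tree: Loose turned maple tree, 76 mm tall: round foot 40 mm across and 8 mm high, thin trunk 16 mm across, round crown 42 mm across, widest and straight-sided from 44 to 62 mm above the underside. About 0.06 kg. Origin: centre of the underside, z up.
- doll: Loose mid-brown wooden peg doll, 64 mm tall: cylinder body 28 mm across and 40 mm high with a ball head 24 mm across. About 0.04 kg. Origin: centre of the underside, z up.
- ring: Bystander: loose mid-brown wooden ring lying flat, 64 mm outside, 32 mm hole, 16 mm high. Origin: centre of the underside.
- mug: Bystander: white mug, 72 mm wide, 85 mm tall, handle at +y. Origin: centre of the underside.
Things that resemble listed ones, but are neither listed nor needed, are in the scene too. What is shaped like the doll but purple is not meant.

How it is judged:
On the way, in this order (a step that is already met when the one before it is completed fails the run):
1. the car is parked in front of the garage door and let go (x of car in the frame of garage between -0.14 and -0.088 m and y of car in the frame of garage between -0.015 and 0.015 m and angle between the x axis of car and the x axis of garage, either way round below 0.18 rad and height (world z) of car below 0.004 m and angle between car's own z axis and vertical below 0.06 rad and linear speed of car below 0.02 m/s and contact force between the fingers and car below 0.1 N), for 0.2 s.
2. the doll stands on the parked car (x of car in the frame of garage between -0.14 and -0.088 m and y of car in the frame of garage between -0.015 and 0.015 m and angle between the x axis of car and the x axis of garage, either way round below 0.18 rad and height (world z) of car below 0.004 m and angle between car's own z axis and vertical below 0.06 rad and horizontal distance between doll and car below 0.012 m and z of doll in the frame of car between 0.036 and 0.044 m and angle between doll's own z axis and vertical below 0.08 rad and linear speed of doll below 0.02 m/s), for 0.2 s.
At the end, for the whole second after the job is handed in: Car flat on the table 6 to 58 mm before the garage door, within 15 mm of its centre line and 0.18 rad; doll upright within 12 mm of the middle of the car top; roof flat on the garage within 10 mm and 0.18 rad; tree upright on the board within 15 mm of its middle; all at rest (all of step 2 and horizontal distance between roof and garage below 0.01 m and z of roof in the frame of garage between 0.046 and 0.054 m and angle between the x axis of roof and the x axis of garage, either way round below 0.18 rad and angle between roof's own z axis and vertical below 0.06 rad and horizontal distance between tree and board below 0.015 m and z of tree in the frame of board between 0.004 and 0.012 m and angle between tree's own z axis and vertical below 0.08 rad and linear speed of each of car, roof, tree below 0.02 m/s); the robot touches nothing.
It fails at once if the ring is shifted by more than 20 mm (distance of ring from where it was at the start of the episode above 0.02 m).
It fails at once if the mug is shifted by more than 20 mm (distance of mug from where it was at the start of the episode above 0.02 m).
It also fails if it takes over 120 s, if anything falls off the work surface, if the arm or the gripper's body presses on something with over 40 N, if the wrist force passes 120 N, or if a joint passes its speed limit or range.

## Robot

A 7-joint arm with a two-finger parallel gripper is mounted at the origin on the work surface. World frame = base frame: x ahead of the robot, y to its left, z up, the work surface at z = 0. Lengths are in m, angles in rad, forces in N, time in s.
With the tool pointing down it reaches from about 0.35 to 0.9 m from the base axis. Payload 8.1 kg.
Tool frame: the origin (TCP) lies midway between the tips of the shut fingers; the grasp point (between the pads) lies 19 mm behind it; z points along the fingers, y is the line along which they close (so a half turn about z gives the same grasp; the last joint's range is limited). The gripper opens to 92 mm and grips with 3 to 60 N. Pads are 19 mm wide; open, the fingers measure 130 mm over their backs; the gripper's body (75 mm by 190 mm) begins 47 mm behind the grasp point.
Start: joints at [1.082, 0.434, 0.025, 1.573, -0.012, 1.134, -0.075], TCP at [0.235, -0.579, 0.227] pointing down, gripper open.
Joint ranges: [-2.62, 2.62], [-0.44, 2.09], [-1.27, 1.32], [0.08, 2.57], [-1.32, 4.46], [0.12, 2], [-2.74, 2.74]. Speed limits (rad/s): [2.22, 2.22, 3.01, 3.01, 3.14, 3.14, 3.14].

## Interface

Orientations are given as a rotation vector (axis times angle).
In Python, from cell import arm gives the robot as it stands.
- The arm moves only by the tool carry_out, never from a script. Its arguments are lists of equal length, an entry for each row: "claw": the finger opening in cm, from 0 to 9.18; "delta_pos": the shift along the tool's x, y, z in cm, a list of three; "angular": the turn, a rotation vector about the tool's x, y, z in rad, a list of three. In form: {"claw": [claw, ...], "delta_pos": [[dx, dy, dz], ...], "angular": [[ax, ay, az], ...]}. A call has 1 to 20 rows; each row shifts and turns the commanded pose from where the row before left it, along the tool's axes as they then stand; what a row does not reach is not made up. A row lasts 1/10 s, in which the tool goes at most 50 mm and 8.59 degrees, less where a joint would pass 70% of its speed; a pose out of reach is approached as far as the arm can. A call with a gripper value outside its range is refused whole. The fingers move at their own pace and stop on an object; "force" is the grip in N (left out, the last holds). Time passes only in rows, so rows that do not move let the fingers close. It gives the time, the measured TCP pose, the force, the opening and the grip force at its end, in the units of the state.
- arm.observe(): the state, without advancing time (a new reading comes with each control period).
- arm.get_image(name): name is "scene" or "side" or "wrist"; returns a dict with "frame" (384x512x3 uint8, red, green, blue), "mtx" (3x3 intrinsics, pixels), "dist" ([k1, k2, p1, p2, k3] as OpenCV has them; the pictures are not rectified), "T" (4x4, takes a point from camera to world coordinates). Camera axes: x right, y down, z forward; pixel columns grow to the right and rows downward; lengths in m; the calibration is good to about 2 mm. A picture is of the moment at which its call begins. There is no depth.
- arm.sign_off(): hands the job in; it is judged then, once.
Trained networks look in a picture, given as the dict that the camera call returned (one of the last four; its "shot" number tells which), for a name from the list of things; names that differ only in an ending like _2 or _b are one class to them, and where a whole thing is asked for, a point or a joint stands for the part that bears it (a point fixed in the world has none). Each returns a list of dicts, best first, with "conf" (0 to 1); they miss things now and then, are a little off and sometimes report something else, mostly with a low value. They report only what shows in the picture. A call takes as long as a camera call. They do not tell look-alikes from the thing itself.
- arm.look_for(label, picture): "centre" ([column, row] as shares, 0 to 1, of the picture: columns of its width, rows of its height, amid what is visible of it).
- arm.trace(label, picture): "region" (384x512 bool, what is visible of it) and "centre" ([column, row] as shares, 0 to 1, of the picture: columns of its width, rows of its height, amid what is visible of it).
- arm.place_of(label, picture): "centre" ([column, row] as shares, 0 to 1, of the picture: columns of its width, rows of its height: a listed point, or the origin of a listed thing).
The state is a dict: "clock": time; "joints": joint angles; "dq": joint speeds; "joint_efforts": joint torques, N m; "position": TCP position; "ee_rot": TCP orientation; "force": force on the tool from outside, world axes, zero at the start; "ft_torque": the same for the moment, N m; "width": opening from 0.0 (shut) to 1.0 (fully open); "gripper_force": force on a finger pad.
Only numpy, scipy, OpenCV 4.12 (cv2) and the standard library are available. Lean on these libraries where they do the work, as an engineer would, in place of code of your own. Each camera call takes 0.05 s, during which the arm holds its last target. There are 200 camera calls.

## Working session

There is one attempt and no reset: what is moved stays moved. The work goes in short steps, Python scripts to look and compute and a tool call to move; the robot and the scene stay as the last step left them, time stands still between calls to the robot, and variables do not carry over. Pictures are saved under pics/ and viewed, at most 14 in all, crops included, and the job is handed in when it is done.

Besides the shell and the picture viewer there is one more tool, called as name(argument=value, ...), one argument or row to a line, values as JSON. carry_out: Moves the arm, as the interface text tells. Its arguments: {"type":"object","properties":{"claw":{"type":"array","items":{"type":"number"}},"delta_pos":{"type":"array","items":{"type":"array","items":{"type":"number"}}},"angular":{"type":"array","items":{"type":"array","items":{"type":"number"}}},"force":{"type":"number"}},"required":["claw","delta_pos","angular"]}

```bash
mkdir -p pics; ls; python3 - <<'E'
from cell import arm
import cv2
for n in ("scene","side"):
    p=arm.get_image(n); cv2.imwrite(f"pics/{n}0.png",cv2.cvtColor(p["frame"],cv2.COLOR_RGB2BGR))
    print(n,p["T"].round(3).tolist(),p["mtx"].round(1).tolist(),p["dist"])
print(arm.observe())
E
```

```text
pics
scene [[0.467, 0.722, -0.51, 1.073], [0.884, -0.37, 0.285, -0.288], [0.017, -0.584, -0.811, 0.889], [0.0, 0.0, 0.0, 1.0]] [[405.2, 0.0, 249.9], [0.0, 405.2, 193.9], [0.0, 0.0, 1.0]] [0.01198393 0.         0.         0.         0.        ]
side [[-0.881, -0.24, 0.408, 0.052], [-0.474, 0.447, -0.759, 0.849], [-0.0, -0.862, -0.507, 0.602], [0.0, 0.0, 0.0, 1.0]] [[391.9, 0.0, 256.0], [0.0, 391.9, 196.5], [0.0, 0.0, 1.0]] [-0.134402  0.        0.        0.        0.      ]
{'clock': 0.1, 'joints': array([ 1.082407  ,  0.4351184 ,  0.02501158,  1.57399908, -0.01154302,
        1.13400337, -0.07506882]), 'dq': array([ 1.20273296e-04, -1.26774202e-03,  6.52230836e-04, -3.02666405e-03,
       -4.39882625e-04, -6.80408480e-05, -1.30796421e-04]), 'joint_efforts': array([ 2.88040021e-03, -6.69129610e+01,  9.87882838e-01, -3.15147972e+01,
       -6.05227333e-02,  3.72458319e-02,  7.19255218e-05]), 'position': array([ 0.23492391, -0.5786789 ,  0.22604832]), 'ee_rot': array([-3.08205614e+00, -6.01919653e-01,  7.10162685e-04]), 'force': array([ 0.3884686 ,  1.2774722 , -0.23063849]), 'ft_torque': array([-0.01370605,  0.00100497, -0.03631548]), 'gripper_force': 0.0, 'width': 1.0034982128200027}
```

View pics/scene0.png

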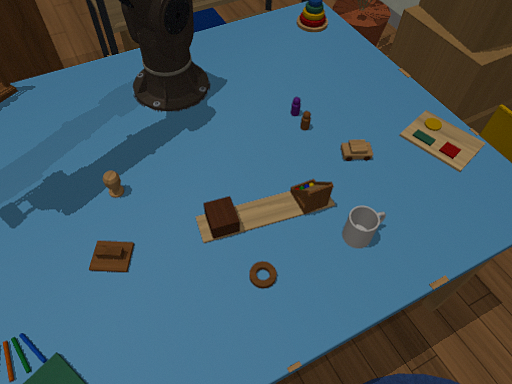

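View pics/side0.png

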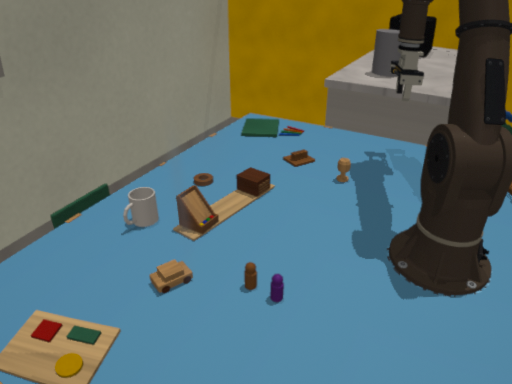

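Scene view: garage (221,216), chute (312,194), tree (113,182), roof (112,255), car (357,150), doll (306,120), with a purple decoy at (296,105), ring (263,274) and mug (360,226). The side view shows the same items, with the car at (171,275) and the doll at (251,276).

```bash
cat > h.py <<'E'
import numpy as np, cv2
from cell import arm
from scipy.spatial.transform import Rotation as R
def ray(p,px):
    u=cv2.undistortPoints(np.array([[px]],float),p["mtx"],p["dist"])[0,0]
    d=p["T"][:3,:3]@[u[0],u[1],1]; return p["T"][:3,3],d/np.linalg.norm(d)
def plane(p,px,z):
    o,d=ray(p,px); return o+d*(z-o[2])/d[2]
def tri(obs):
    A=np.zeros((3,3));b=np.zeros(3)
    for p,px in obs:
        o,d=ray(p,px);M=np.eye(3)-np.outer(d,d);A+=M;b+=M@o
    x=np.linalg.solve(A,b)
    return x,max(np.linalg.norm((np.eye(3)-np.outer(ray(p,q)[1],ray(p,q)[1]))@(x-p["T"][:3,3])) for p,q in obs)
def proj(p,X):
    T=np.linalg.inv(p["T"]);
    return cv2.projectPoints(np.atleast_2d(X).astype(float),cv2.Rodrigues(T[:3,:3])[0],T[:3,3],p["mtx"],p["dist"])[0][:,0]
def px(c): return np.array(c)*[512,384]
def save(p,n): cv2.imwrite(f"pics/{n}.png",cv2.cvtColor(p["frame"],cv2.COLOR_RGB2BGR))
def pose():
    s=arm.observe(); return s["position"],R.from_rotvec(s["ee_rot"])
def go(target,yaw):
    """tool-frame shift (cm) and turn about tool z to bring tool to target, pointing down, closing line (tool y) at world angle yaw"""
    P,r=pose(); x=r.as_matrix()[:,1]
    d=r.inv().apply(np.array(target)-P)*100
    want=R.from_matrix(np.column_stack([np.cross([np.cos(yaw),np.sin(yaw),0],[0,0,-1]),[np.cos(yaw),np.sin(yaw),0],[0,0,-1]]))
    want2=want*R.from_euler('z',np.pi)
    rv=min([(r.inv()*w).as_rotvec() for w in (want,want2)],key=np.linalg.norm)
    print("d cm",d.round(2),"turn",rv.round(3),"tool y angle",round(np.arctan2(x[1],x[0]),3),"pos",P.round(4))
E
python3 - <<'E'
from h import *
a=arm.get_image("scene");b=arm.get_image("side")
for n in "board garage chute car roof tree doll ring mug".split():
    A=arm.place_of(n,a);B=arm.place_of(n,b)
    print(n,[(px(x["centre"]).round(1).tolist(),round(x["conf"],2),plane(a,px(x["centre"]),0).round(3).tolist()) for x in A[:3]],[(px(x["centre"]).round(1).tolist(),round(x["conf"],2)) for x in B[:3]])
    if A and B: print("   ",[ (q[0].round(4).tolist(),round(q[1],4)) for x in A[:2] for y in B[:2] for q in [tri([(a,px(x["centre"])),(b,px(y["centre"]))])]])
w=arm.get_image("wrist"); print(w["T"].round(3).tolist(),w["mtx"][0,0],w["dist"]); P,r=pose(); print("cam in tool",r.inv().apply(w["T"][:3,3]-P), (r.inv().as_matrix()@w["T"][:3,:3]).round(3))
E
```

```text
board [([265.1, 213.0], 0.91, [0.587, 0.031, 0.0])] [([227.9, 205.4], 0.84)]
    [([0.5861, 0.0312, -0.0009], np.float64(0.0001))]
garage [([221.5, 223.1], 0.77, [0.562, -0.084, 0.0])] [([250.8, 188.5], 0.55)]
    [([0.5688, -0.083, 0.0053], np.float64(0.0036))]
chute [([307.7, 198.7], 0.65, [0.599, 0.155, 0.0])] [([198.5, 224.1], 0.89)]
    [([0.6014, 0.1546, 0.0028], np.float64(0.0012))]
car [([354.3, 154.6], 0.87, [0.528, 0.362, 0.0]), ([109.8, 258.0], 0.64, [0.528, -0.365, 0.0])] [([171.6, 281.4], 0.96)]
    [([0.5273, 0.3643, -0.0026], np.float64(0.0012)), ([0.6146, -0.1137, -0.1764], np.float64(0.3066))]
roof [] [([296.8, 157.7], 0.7)]
tree [([116.2, 189.1], 0.78, [0.335, -0.29, 0.0]), ([359.5, 233.3], 0.66, [0.75, 0.214, 0.0])] [([341.8, 176.7], 0.82)]
    [([0.3425, -0.2895, 0.0074], np.float64(0.0011)), ([0.5228, 0.0864, 0.1147], np.float64(0.2712))]
doll [([295.7, 116.5], 0.71, [0.315, 0.292, 0.0]), ([302.6, 127.9], 0.5, [0.367, 0.285, -0.0])] [([250.4, 284.9], 0.71), ([278.0, 295.9], 0.57)]
    [([0.346, 0.2911, 0.0162], np.float64(0.019)), ([0.3042, 0.2933, -0.0058], np.float64(0.0058)), ([0.3665, 0.2877, -0.0029], np.float64(0.002)), ([0.3244, 0.2902, -0.0249], np.float64(0.0239))]
ring [([264.2, 277.9], 0.59, [0.745, -0.059, 0.0])] [([203.1, 180.2], 0.55)]
    [([0.7421, -0.0611, -0.0008], np.float64(0.003))]
mug [([357.3, 234.2], 0.63, [0.749, 0.208, 0.0])] [([146.4, 222.0], 0.83)]
    [([0.7459, 0.209, -0.0053], np.float64(0.0023))]
[[0.376, -0.893, -0.246, 0.301], [-0.927, -0.362, -0.1, -0.552], [0.0, 0.266, -0.964, 0.385], [0.0, 0.0, 0.0, 1.0]] 279.887541478164 [-0.05752963  0.          0.          0.          0.        ]
cam in tool [ 7.11543272e-02  5.87123990e-05 -1.57974231e-01] [[-0.    -0.964 -0.266]
 [ 1.    -0.001  0.   ]
 [-0.    -0.266  0.964]]
```

```bash
python3 -c "
from h import *
go([0.42,-0.17,0.32],-1.708)
go([0.40,0.0,0.32],-1.708)"
```

```text
d cm [ 32.52 -30.95  -9.33] turn [0.    0.    0.523] tool y angle -1.185 pos [ 0.2352 -0.5791  0.2267]
d cm [ 37.06 -47.45  -9.33] turn [0.    0.    0.523] tool y angle -1.185 pos [ 0.2352 -0.5791  0.2267]
```

carry_out(
  claw=[9,9,9,9,9,9,9,9,9,9,9,9,9,9,9,9],
  delta_pos=[
    [3.25,-3.1,-0.93],
    [3.25,-3.1,-0.93],
    [3.25,-3.1,-0.93],
    [3.25,-3.1,-0.93],
    [3.25,-3.1,-0.93],
    [3.25,-3.1,-0.93],
    [3.25,-3.1,-0.93],
    [3.25,-3.1,-0.93],
    [3.25,-3.1,-0.93],
    [3.25,-3.1,-0.93],
    [0,0,0],
    [0,0,0],
    [0,0,0],
    [0,0,0],
    [0,0,0],
    [0,0,0],
  ],
  angular=[
    [0,0,0],
    [0,0,0],
    [0,0,0],
    [0,0,0],
    [0,0,0],
    [0,0,0],
    [0,0,0],
    [0,0,0],
    [0,0,0],
    [0,0,0],
    [0,0,0.131],
    [0,0,0.131],
    [0,0,0.131],
    [0,0,0.131],
    [0,0,0],
    [0,0,0],
  ],
)

```text
clock: 2.75
position: [0.4196, -0.1695, 0.3198]
ee_rot: [3.134, -0.211, 0.0]
force: [0.1, -0.9, 0.6]
width: 0.982
gripper_force: 0.0
```

```bash
python3 - <<'E'
from h import *
w=arm.get_image("wrist"); save(w,"w1")
for n in "board garage chute roof tree ring".split():
    A=arm.place_of(n,w)
    print(n,[(px(x["centre"]).round(1).tolist(),round(x["conf"],2),plane(w,px(x["centre"]),0.0).round(4).tolist()) for x in A[:3]])
go([0.44,0.1,0.32],-1.708)
E
```

```text
board [([120.8, 72.7], 0.61, [0.5852, 0.0335, 0.0])]
garage [([190.1, 73.3], 0.78, [0.567, -0.0788, 0.0]), ([24.5, 217.7], 0.55, [0.3648, 0.2881, 0.0]), ([48.1, 73.2], 0.35, [0.6051, 0.1571, 0.0])]
chute [([46.7, 75.0], 0.96, [0.6028, 0.1604, 0.0])]
roof [([362.7, 74.3], 0.73, [0.5289, -0.3546, 0.0]), ([45.7, 72.8], 0.44, [0.6065, 0.161, 0.0])]
tree [([331.2, 189.8], 0.79, [0.3421, -0.2897, 0.0])]
ring []
d cm [ -1.68 -26.98  -0.03] turn [-0.  0. -0.] tool y angle -1.708 pos [ 0.4197 -0.1696  0.3197]
```

View pics/w1.png

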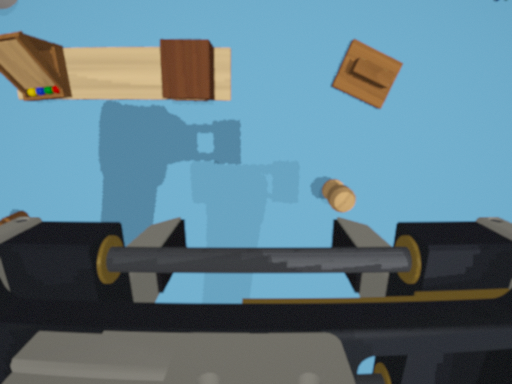

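Wrist view: garage (187,70), chute (35,72), roof (367,73) turned by about 25°, and tree (338,193). Next I fit the poses to the silhouettes, then look over the car and doll.

carry_out(
  claw=[9,9,9,9,9,9,9,9,9,9,9,9],
  delta_pos=[
    [0,-4.2,0],
    [0,-4.2,0],
    [0,-4.2,0],
    [0,-4.2,0],
    [0,-4.2,0],
    [0,-4.2,0],
    [0,-4.2,0],
    [0,-4.2,0],
    [0,-4.2,0],
    [0,-4.2,0],
    [0,0,0],
    [0,0,0],
  ],
  angular=[
    [0,0,0],
    [0,0,0],
    [0,0,0],
    [0,0,0],
    [0,0,0],
    [0,0,0],
    [0,0,0],
    [0,0,0],
    [0,0,0],
    [0,0,0],
    [0,0,0],
    [0,0,0],
  ],
)

```text
clock: 4.3
position: [0.4773, 0.2473, 0.3193]
ee_rot: [3.134, -0.213, -0.001]
force: [0.7, -0.3, 0.6]
width: 0.981
gripper_force: 0.0
```

```bash
cat > fit.py <<'E'
from h import *
from scipy.optimize import minimize
def box(x,y,z0,z1): return np.array([[a*x/2,b*y/2,z] for a in(-1,1) for b in(-1,1) for z in(z0,z1)])
def cyl(r,z0,z1): t=np.linspace(0,2*np.pi,24,endpoint=False); return np.array([[r*np.cos(a),r*np.sin(a),z] for a in t for z in(z0,z1)])
M={"car":[box(.084,.05,0,.026),box(.046,.044,0,.04)],"roof":[box(.09,.078,0,.01),box(.06,.022,0,.034)],
"garage":[box(.08,.07,0,.05)],"tree":[cyl(.02,0,.008),cyl(.008,0,.05),cyl(.021,.044,.062),cyl(.012,.04,.076)],
"doll":[cyl(.014,0,.04),cyl(.012,.046,.058),cyl(.007,.04,.064)],"board":[box(.08,.36,0,.008)]}
S=4
def render(p,n,q):
    m=np.zeros((384*S,512*S),np.uint8); c,s=np.cos(q[2]),np.sin(q[2]); A=np.array([[c,-s,0],[s,c,0],[0,0,1]])
    for b in M[n]:
        u=np.nan_to_num(proj(p,b@A.T+[q[0],q[1],q[3]]))
        cv2.fillConvexPoly(m,cv2.convexHull(((u+.5)*S).astype(np.int32)),1)
    return m
def fit(n,views,q0,z=0.,yaw=True,height=False):
    """views: list of (picture, mask); returns x,y,yaw,z and IoU per view"""
    V=[(p,cv2.resize(m.astype(np.uint8),None,fx=S,fy=S,interpolation=cv2.INTER_NEAREST)) for p,m in views]
    def q(v): return [v[0]*.01,v[1]*.01,v[2]*.1 if yaw else 0,(v[3]*.01 if height else z)]
    def ious(v): return [ (r&m).sum()/max(1,(r|m).sum()) for p,m in V for r in [render(p,n,q(v))]]
    v0=np.array([q0[0]*100,q0[1]*100,q0[2]*10,z*100]); best=None
    for k in ([0,3,-3] if yaw else [0]):
        s=np.vstack([v0+[0,0,k,0]]+[v0+[0,0,k,0]+d for d in np.diag([1,1,1.5,.7])])
        r=minimize(lambda v:-np.mean(ious(v)),v0,method="Nelder-Mead",options=dict(initial_simplex=s,xatol=.005,fatol=1e-5,maxiter=400))
        if best is None or r.fun<best.fun: best=r
    return np.round(q(best.x),4).tolist(),np.round(ious(best.x),3).tolist()
def best(n,p,near):
    """trace nearest to projected world point"""
    A=arm.trace(n,p); t=proj(p,near)[0]
    A=[a for a in A if np.linalg.norm(px(a["centre"])-t)<30]
    return min(A,key=lambda a:np.linalg.norm(px(a["centre"])-t))["region"] if A else None
E
python3 - <<'E'
from fit import *
w=arm.get_image("wrist"); save(w,"w2"); a=arm.get_image("scene"); b=arm.get_image("side")
for n,g in (("car",[.527,.363,.02]),("doll",[.3665,.288,.03]),("garage",[.567,-.08,.035]),("roof",[.529,-.36,.01]),("tree",[.342,-.29,.04])):
    V=[]
    for nm,p in (("w",w),("sc",a),("si",b)):
        if n!="car" and n!="doll" and nm=="w": continue
        m=best(n,p,g)
        if m is not None and m.sum()>30: V.append((p,m)); 
    if V: print(n,len(V),fit(n,V,[g[0],g[1],0.],z=.008 if n=="garage" else 0,yaw=n not in("doll","tree")), fit(n,V,[g[0],g[1],0.],height=True,z=.008 if n=="garage" else 0,yaw=n not in("doll","tree")))
E
```

```text
car 3 ([0.5271, 0.3651, 1.1404, 0.0], [0.915, 0.902, 0.872]) ([0.527, 0.3646, 1.1322, 0.001], [0.911, 0.916, 0.869])
doll 2 ([0.3654, 0.2905, 0.0, 0.0], [0.847, 0.905]) ([0.3655, 0.2906, 0.0, -0.0013], [0.84, 0.921])
garage 2 ([0.5623, -0.0842, -0.2066, 0.008], [0.929, 0.933]) ([0.5622, -0.084, -0.1913, 0.0064], [0.931, 0.944])
roof 2 ([0.5281, -0.3584, 1.03, 0.0], [0.945, 0.802]) ([0.527, -0.3582, 1.0177, -0.0019], [0.945, 0.814])
tree 2 ([0.3418, -0.2915, 0.0, 0.0], [0.924, 0.827]) ([0.3414, -0.2914, 0.0, -0.0015], [0.911, 0.857])
```

View pics/w2.png

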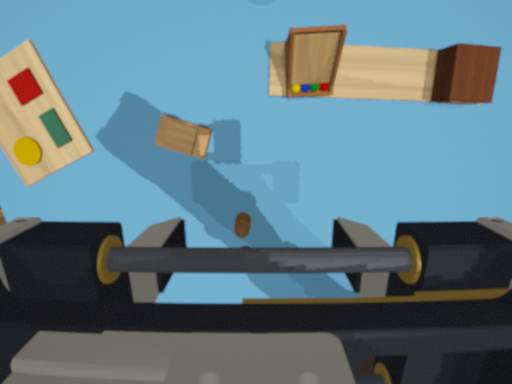

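```bash
python3 - <<'E'
from fit import *
w=arm.get_image("wrist"); a=arm.get_image("scene"); b=arm.get_image("side")
V=[(p,m) for p in (w,a,b) for m in [best("garage",p,[.567,-.08,.035])] if m is not None]
print(len(V),fit("garage",V,[.567,-.08,-.137],z=.008),fit("garage",V[:1],[.567,-.08,-.137],z=.008))
for n in("board","garage","chute"): print(n,[(plane(w,px(x["centre"]),0.008*(n!="board")).round(4),x["conf"]) for x in arm.place_of(n,w)[:1]])
go([.527,.365,.10],-.431)
go([.527,.365,.005],-.431)
E
```

```text
3 ([0.5635, -0.0832, -0.1784, 0.008], [0.956, 0.879, 0.925]) ([0.5645, -0.0841, -0.1586, 0.008], [0.966])
board [(array([0.5875, 0.0344, 0.    ]), 0.72)]
garage [(array([ 0.5614, -0.0847,  0.008 ]), 0.64)]
chute [(array([0.6055, 0.1557, 0.008 ]), 0.81)]
d cm [  3.26 -12.43  21.97] turn [ 0.    -0.    -1.278] tool y angle -1.709 pos [0.4776 0.2464 0.3197]
d cm [  3.26 -12.43  31.47] turn [ 0.    -0.    -1.278] tool y angle -1.709 pos [0.4776 0.2464 0.3197]
```

carry_out(
  claw=[9,9,9,9,9,9,9,9,9,9,9,9,9,9,9,9],
  delta_pos=[
    [0.65,-2.48,4],
    [0.65,-2.48,4],
    [0.65,-2.48,4],
    [0.65,-2.48,4],
    [0.66,-2.51,4],
    [0,0,0],
    [0,0,0],
    [0,0,0],
    [0,0,0],
    [0,0,0],
    [0,0,0],
    [0,0,0],
    [0,0,0],
    [0,0,0],
    [0,0,0],
    [0,0,0],
  ],
  angular=[
    [0,0,0],
    [0,0,0],
    [0,0,0],
    [0,0,0],
    [0,0,0],
    [0,0,-0.142],
    [0,0,-0.142],
    [0,0,-0.142],
    [0,0,-0.142],
    [0,0,-0.142],
    [0,0,-0.142],
    [0,0,-0.142],
    [0,0,-0.142],
    [0,0,-0.142],
    [0,0,0],
    [0,0,0],
  ],
)

```text
clock: 7.1
position: [0.527, 0.3649, 0.1195]
ee_rot: [-2.649, -1.689, 0.0]
force: [-0.2, 0.1, 0.1]
width: 0.978
gripper_force: 0.0
```

```bash
python3 - <<'E'
from fit import *
w=arm.get_image("wrist"); save(w,"w3")
m=best("car",w,[.527,.365,.03])
if m is not None: print(fit("car",[(w,m)],[.527,.365,1.14]))
go([.527,.365,.005],-.431)
E
```

```text
([0.5274, 0.3645, 1.1458, 0.0], [0.956])
d cm [ 0.   -0.   11.47] turn [ 0.     0.    -0.003] tool y angle -0.434 pos [0.527  0.365  0.1197]
```

View pics/w3.png

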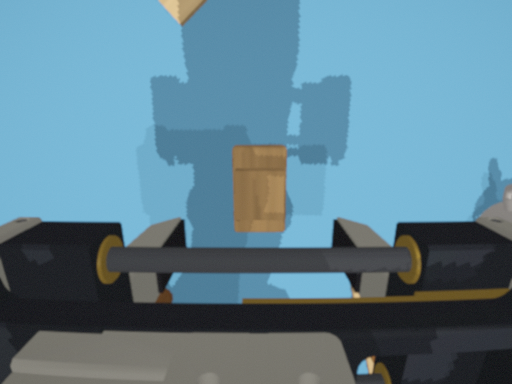

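The car at (260,188) is square between the fingers and its pose agrees with the estimate. Grasping.

carry_out(
  claw=[9,9,9,9,9,3,3,3,3,3,3,3],
  delta_pos=[
    [0,0,3.5],
    [0,0,3.5],
    [0,0,3],
    [0,0,1.4],
    [0,0,0],
    [0,0,0],
    [0,0,0],
    [0,0,0],
    [0,0,0],
    [0,0,0],
    [0,0,0],
    [0,0,0],
  ],
  angular=[
    [0,0,0],
    [0,0,0],
    [0,0,0],
    [0,0,0],
    [0,0,0],
    [0,0,0],
    [0,0,0],
    [0,0,0],
    [0,0,0],
    [0,0,0],
    [0,0,0],
    [0,0,0],
  ],
  force=15,
)

```text
clock: 8.4
position: [0.5271, 0.3651, 0.006]
ee_rot: [2.645, 1.695, 0.001]
force: [-1.0, -1.4, 3.2]
width: 0.546
gripper_force: 15.0
```

carry_out(
  claw=[3,3,3],
  delta_pos=[
    [0,0,-4],
    [0,0,-4],
    [0,0,-4],
  ],
  angular=[
    [0,0,0],
    [0,0,0],
    [0,0,0],
  ],
)

```text
clock: 8.7
position: [0.5265, 0.3647, 0.1265]
ee_rot: [-2.645, -1.695, 0.002]
force: [0.7, -0.1, -1.2]
width: 0.544
gripper_force: 15.0
```

```bash
python3 - <<'E'
from fit import *
go([.435,-.06,.12],-1.731)
E
```

```text
d cm [-42.41   9.43   0.69] turn [-0.     0.002  1.3  ] tool y angle -0.431 pos [0.5265 0.3647 0.1265]
```

carry_out(
  claw=[3,3,3,3,3,3,3,3,3,3,3,3,3,3,3,3,3,3,3,3],
  delta_pos=[
    [-4.24,0.94,0],
    [-4.24,0.94,0],
    [-4.24,0.94,0],
    [-4.24,0.94,0],
    [-4.24,0.94,0],
    [-4.24,0.94,0],
    [-4.24,0.94,0],
    [-4.24,0.94,0],
    [-4.24,0.94,0],
    [-4.24,0.94,0],
    [0,0,0],
    [0,0,0],
    [0,0,0],
    [0,0,0],
    [0,0,0],
    [0,0,0],
    [0,0,0],
    [0,0,0],
    [0,0,0],
    [0,0,0],
  ],
  angular=[
    [0,0,0],
    [0,0,0],
    [0,0,0],
    [0,0,0],
    [0,0,0],
    [0,0,0],
    [0,0,0],
    [0,0,0],
    [0,0,0],
    [0,0,0],
    [0,0,0.144],
    [0,0,0.144],
    [0,0,0.144],
    [0,0,0.144],
    [0,0,0.144],
    [0,0,0.144],
    [0,0,0.144],
    [0,0,0.146],
    [0,0,0.146],
    [0,0,0],
  ],
)

```text
clock: 10.7
position: [0.435, -0.0593, 0.1257]
ee_rot: [3.131, -0.255, -0.0]
force: [-0.6, -0.7, -1.4]
width: 0.543
gripper_force: 15.0
```

```bash
python3 - <<'E'
from fit import *
w=arm.get_image("wrist"); save(w,"w4")
m=best("garage",w,[.5635,-.083,.04])
if m is not None: print(fit("garage",[(w,m)],[.5635,-.083,-.15],z=.008))
print([(plane(w,px(x["centre"]),0.008).round(4),x["conf"]) for x in arm.place_of("garage",w)[:1]])
go([.453,-.065,.008],-1.731)
E
```

```text
([0.5641, -0.0839, -0.1741, 0.008], [0.975])
[(array([ 0.5648, -0.0834,  0.008 ]), 0.85)]
d cm [ 1.86  0.28 11.77] turn [0.    0.    0.004] tool y angle -1.727 pos [ 0.4351 -0.0594  0.1257]
```

View pics/w4.png

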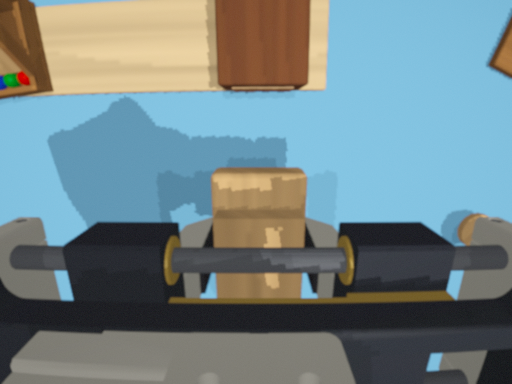

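Wrist view: the car is held square at (258,225), and the garage door edge is near row 87. I'll check the yaw from the board's front edge.

```bash
python3 - <<'E'
from fit import *
w=arm.get_image("wrist"); f=w["frame"].astype(float)
d=f[...,2]-f[...,0]   # blue minus red
def edge(cols,r0,r1):
    pts=[]
    for c in cols:
        col=d[r0:r1,c]; thr=20
        i=np.where((col[:-1]<thr)&(col[1:]>=thr))[0]
        if len(i): k=i[-1]; pts.append([c,r0+k+(thr-col[k])/(col[k+1]-col[k])])
    return np.array(pts)
for nm,cols,z in(("board",list(range(60,210,5))+list(range(312,322,3)),.004),("gar",range(225,302,4),.058)):
    if nm=="gar":
        g=f.sum(2); pts=[]
        continue
    e=edge(cols,70,110); X=np.array([plane(w,p,z) for p in e])
    k=np.polyfit(X[:,1],X[:,0],1); r=X[:,0]-np.polyval(k,X[:,1]); ok=abs(r)<.0015
    k=np.polyfit(X[ok,1],X[ok,0],1)
    print(nm,len(e),ok.sum(),"yaw",-np.arctan(k[0]),"x at y=-.084",np.polyval(k,-.084))
r=d[:,:]; row=30
for row in (30,60): print("board -y end",plane(w,[np.where(d[row,300:400]>20)[0][0]+300,row],.008))
A=arm.trace("garage",w)[0]["region"]; 
c=[(np.where(A[r])[0][0],np.where(A[r])[0][-1]) for r in (20,40,60,75)]; print(c,[ (plane(w,[a-.5,r],.058).round(4),plane(w,[b+.5,r],.058).round(4)) for (a,b),r in zip(c,(20,40,60,75))])
E
```

```text
board 34 34 yaw -0.1575166778813635 x at y=-.084 0.524386018921411
board -y end [ 0.56777236 -0.14571445  0.008     ]
board -y end [ 0.54256857 -0.14119475  0.008     ]
[(np.int64(218), np.int64(311)), (np.int64(218), np.int64(309)), (np.int64(218), np.int64(308)), (np.int64(219), np.int64(308))] [(array([ 0.5758, -0.0514,  0.058 ]), array([ 0.5652, -0.1193,  0.058 ])), (array([ 0.5623, -0.0489,  0.058 ]), array([ 0.5518, -0.1162,  0.058 ])), (array([ 0.5485, -0.0463,  0.058 ]), array([ 0.538 , -0.1138,  0.058 ])), (array([ 0.5379, -0.045 ,  0.058 ]), array([ 0.5273, -0.1125,  0.058 ]))]
```

```bash
python3 - <<'E'
from fit import *
go([.4539,-.0662,.0065],-1.729)
E
```

```text
d cm [ 1.96  0.38 11.91] turn [-0.     0.     0.001] tool y angle -1.728 pos [ 0.4351 -0.0594  0.1256]
```

carry_out(
  claw=[3,3,3,3,3,3,3,3],
  delta_pos=[
    [1.96,0.38,2],
    [0,0,3],
    [0,0,3],
    [0,0,2],
    [0,0,1.2],
    [0,0,0.6],
    [0,0,0],
    [0,0,0],
  ],
  angular=[
    [0,0,0],
    [0,0,0],
    [0,0,0],
    [0,0,0],
    [0,0,0],
    [0,0,0],
    [0,0,0],
    [0,0,0],
  ],
)

```text
clock: 11.75
position: [0.4546, -0.0663, 0.0084]
ee_rot: [3.131, -0.251, 0.002]
force: [-0.2, -0.1, -0.1]
width: 0.538
gripper_force: 15.0
```

carry_out(
  claw=[3,3,9,9,9,9,9],
  delta_pos=[
    [0,0,0.15],
    [0,0,0],
    [0,0,0],
    [0,0,0],
    [0,0,0],
    [0,0,0],
    [0,0,0],
  ],
  angular=[
    [0,0,0],
    [0,0,0],
    [0,0,0],
    [0,0,0],
    [0,0,0],
    [0,0,0],
    [0,0,0],
  ],
)

```text
clock: 12.45
position: [0.454, -0.0664, 0.0063]
ee_rot: [3.131, -0.252, 0.0]
force: [-0.1, -0.8, -0.1]
width: 0.927
gripper_force: 0.0
```

carry_out(
  claw=[9,9,9,9,9],
  delta_pos=[
    [0,0,-3],
    [0,0,-4.5],
    [0,0,-4.5],
    [0,0,-3],
    [0,0,0],
  ],
  angular=[
    [0,0,0],
    [0,0,0],
    [0,0,0],
    [0,0,0],
    [0,0,0],
  ],
)

```text
clock: 12.95
position: [0.4565, -0.0663, 0.1601]
ee_rot: [3.131, -0.252, 0.011]
force: [0.2, 0.3, 1.1]
width: 0.981
gripper_force: 0.0
```

```bash
python3 - <<'E'
from fit import *
w=arm.get_image("wrist"); a=arm.get_image("scene"); b=arm.get_image("side"); save(w,"w5")
V=[(p,m) for p in (w,a,b) for m in [best("car",p,[.454,-.066,.03])] if m is not None]
print(len(V),fit("car",V,[.454,-.066,-.15]),fit("car",V[:1],[.454,-.066,-.15]))
V=[(p,m) for p in (w,a,b) for m in [best("garage",p,[.5645,-.0838,.04])] if m is not None]
print(len(V),fit("garage",V[:1],[.5645,-.0838,-.15],z=.008))
go([.43,.2,.2],-1.729); go([.3655,.2895,.15],-1.729)
go([.3655,.2895,.15],1.573)
go([.3655,.2895,.15],-2.243)
E
```

```text
2 ([0.4536, -0.0668, -0.1589, 0.0], [0.955, 0.846]) ([0.4544, -0.0667, -0.1544, 0.0], [0.966])
3 ([0.5643, -0.084, -0.1598, 0.008], [0.977])
d cm [ -6.56 -25.91  -4.44] turn [-0.     0.002 -0.002] tool y angle -1.731 pos [ 0.4535 -0.0662  0.1554]
d cm [-14.35 -33.71   0.57] turn [-0.     0.002 -0.002] tool y angle -1.731 pos [ 0.4535 -0.0662  0.1554]
d cm [-14.35 -33.71   0.57] turn [-0.     0.002 -0.162] tool y angle -1.731 pos [ 0.4535 -0.0662  0.1554]
d cm [-14.35 -33.71   0.57] turn [0.    0.002 0.512] tool y angle -1.731 pos [ 0.4535 -0.0662  0.1554]
```

View pics/w5.png

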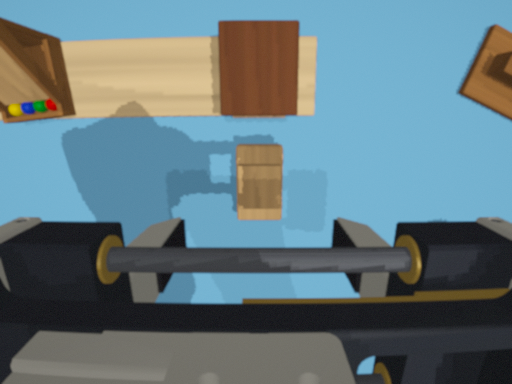

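The car is parked at (260,182), square to the garage door and centred on it. Now the doll.

carry_out(
  claw=[9,9,9,9,9,9,9,9,9,9,9],
  delta_pos=[
    [-1.6,-3.75,0.06],
    [-1.6,-3.75,0.06],
    [-1.6,-3.75,0.06],
    [-1.6,-3.75,0.06],
    [-1.6,-3.75,0.06],
    [-1.6,-3.75,0.06],
    [-1.6,-3.75,0.06],
    [-1.6,-3.75,0.06],
    [-1.55,-3.7,0.1],
    [0,0,0],
    [0,0,0],
  ],
  angular=[
    [0,0,0],
    [0,0,0],
    [0,0,0],
    [0,0,0],
    [0,0,0],
    [0,0,0],
    [0,0,0],
    [0,0,0],
    [0,0,0],
    [0,0,0],
    [0,0,0],
  ],
)

```text
clock: 14.5
position: [0.3682, 0.2781, 0.1499]
ee_rot: [3.13, -0.246, -0.002]
force: [0.2, 0.4, -0.0]
width: 0.979
gripper_force: 0.0
```

```bash
python3 - <<'E'
from fit import *
w=arm.get_image("wrist"); save(w,"w6"); a=arm.get_image("scene"); b=arm.get_image("side")
m=best("doll",w,[.3655,.2895,.03]); V=[(p,m) for p in(w,a,b) for m in [best("doll",p,[.3655,.2895,.03])] if m is not None]
print([int(v[1].sum()) for v in V],proj(w,[.3655,.2895,.03]))
print(fit("doll",V,[.3655,.2895,0],yaw=False),fit("doll",V[:1],[.3655,.2895,0],yaw=False))
go([.3655,.2895,.006],-1.731)
E
```

```text
[816, 159, 302] [[247.53579428 188.69435643]]
([0.366, 0.2901, 0.0, 0.0], [0.859, 0.867, 0.883]) ([0.3681, 0.2905, 0.0, 0.0], [0.918])
d cm [-0.63 -1.28 14.43] turn [ 0.001  0.001 -0.003] tool y angle -1.734 pos [0.3698 0.276  0.1503]
```

View pics/w6.png

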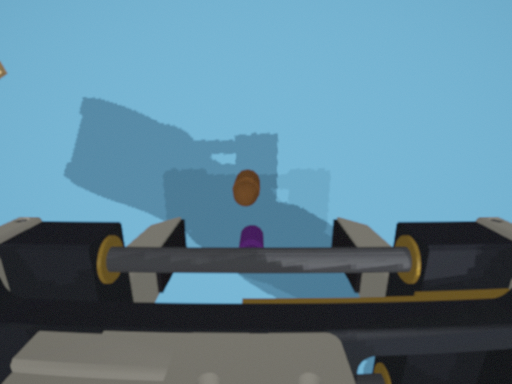

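The brown doll is at (247,187); the purple decoy at (252,238) is clear of the finger line.

```bash
python3 -c "
from fit import *
go([.367,.2905,.006],-1.731)"
```

```text
d cm [-0.49 -1.4  14.43] turn [ 0.001  0.001 -0.003] tool y angle -1.734 pos [0.3698 0.276  0.1503]
```

carry_out(
  claw=[9,9,9,9,9,9],
  delta_pos=[
    [-0.5,-1.4,0],
    [0,0,0],
    [0,0,3],
    [0,0,2.5],
    [0,0,0],
    [0,0,0],
  ],
  angular=[
    [0,0,0],
    [0,0,0],
    [0,0,0],
    [0,0,0],
    [0,0,0],
    [0,0,0],
  ],
)

```text
clock: 15.45
position: [0.3662, 0.2914, 0.0956]
ee_rot: [3.13, -0.251, -0.003]
force: [0.5, 0.2, -0.4]
width: 0.98
gripper_force: 0.0
```

```bash
python3 -c "
from fit import *
go([.367,.2905,.006],-1.731)"
```

```text
d cm [0.1  0.06 8.96] turn [ 0.002  0.002 -0.   ] tool y angle -1.731 pos [0.3662 0.2914 0.0956]
```

carry_out(
  claw=[9,9,9,9,9,2,2,2,2,2,2,2,2,2],
  delta_pos=[
    [0.1,0.05,3],
    [0,0,3],
    [0,0,2],
    [0,0,0.95],
    [0,0,0],
    [0,0,0],
    [0,0,0],
    [0,0,0],
    [0,0,0],
    [0,0,0],
    [0,0,0],
    [0,0,0],
    [0,0,0],
    [0,0,0],
  ],
  angular=[
    [0,0,0],
    [0,0,0],
    [0,0,0],
    [0,0,0],
    [0,0,0],
    [0,0,0],
    [0,0,0],
    [0,0,0],
    [0,0,0],
    [0,0,0],
    [0,0,0],
    [0,0,0],
    [0,0,0],
    [0,0,0],
  ],
  force=8,
)

```text
clock: 16.85
position: [0.3671, 0.2911, 0.0058]
ee_rot: [3.131, -0.251, -0.002]
force: [-0.3, 1.1, 0.4]
width: 0.3
gripper_force: 8.0
```

carry_out(
  claw=[2,2,2,2,2],
  delta_pos=[
    [0,0,-3],
    [0,0,-4],
    [0,0,-4],
    [0,0,-1],
    [0,0,0],
  ],
  angular=[
    [0,0,0],
    [0,0,0],
    [0,0,0],
    [0,0,0],
    [0,0,0],
  ],
)

```text
clock: 17.35
position: [0.3682, 0.2918, 0.1272]
ee_rot: [-3.13, 0.252, -0.002]
force: [-0.4, 0.5, 0.1]
width: 0.302
gripper_force: 8.0
```

```bash
python3 -c "
from fit import *
go([.454,-.0667,.13],-1.729)"
```

```text
d cm [14.21 34.02 -0.32] turn [-0.002 -0.001 -0.002] tool y angle -1.731 pos [0.3682 0.2918 0.1272]
```

carry_out(
  claw=[2,2,2,2,2,2,2,2,2,2,2,2,2],
  delta_pos=[
    [0.71,1.7,0],
    [1.42,3.4,0],
    [1.42,3.4,0],
    [1.42,3.4,0],
    [1.42,3.4,0],
    [1.42,3.4,0],
    [1.42,3.4,0],
    [1.42,3.4,0],
    [1.42,3.4,0],
    [1.42,3.4,0],
    [0.71,1.7,0],
    [0,0,0],
    [0,0,0],
  ],
  angular=[
    [0,0,0],
    [0,0,0],
    [0,0,0],
    [0,0,0],
    [0,0,0],
    [0,0,0],
    [0,0,0],
    [0,0,0],
    [0,0,0],
    [0,0,0],
    [0,0,0],
    [0,0,0],
    [0,0,0],
  ],
)

```text
clock: 18.65
position: [0.4521, -0.067, 0.1245]
ee_rot: [3.131, -0.253, -0.006]
force: [-0.6, 0.5, -0.8]
width: 0.304
gripper_force: 8.0
```

```bash
python3 - <<'E'
from fit import *
w=arm.get_image("wrist"); a=arm.get_image("scene"); b=arm.get_image("side")
P,_=pose(); z=P[2]-.006
V=[(p,m) for p in(w,a,b) for m in [best("doll",p,[P[0],P[1],z+.03])] if m is not None]
print([int(v[1].sum()) for v in V]); 
if V: print(fit("doll",V,[P[0],P[1],0],yaw=False,z=z),fit("doll",V,[P[0],P[1],0],yaw=False,z=z,height=True),z)
go([.454,-.0667,.0475],-1.729)
E
```

```text
[2628, 172]
([0.453, -0.0672, 0.0, 0.1194], [0.572, 0.673]) ([0.4498, -0.0667, 0.0, 0.1137], [0.613, 0.662]) 0.11936369902502678
d cm [0.11 0.02 7.84] turn [ 0.001  0.001 -0.001] tool y angle -1.73 pos [ 0.4531 -0.0663  0.1259]
```

carry_out(
  claw=[2,2,2,2,2,2],
  delta_pos=[
    [0.1,0,2],
    [0,0,2.5],
    [0,0,2],
    [0,0,1],
    [0,0,0.2],
    [0,0,0],
  ],
  angular=[
    [0,0,0],
    [0,0,0],
    [0,0,0],
    [0,0,0],
    [0,0,0],
    [0,0,0],
  ],
)

```text
clock: 19.55
position: [0.4543, -0.0672, 0.0492]
ee_rot: [3.131, -0.251, -0.002]
force: [0.8, -0.1, 0.4]
width: 0.302
gripper_force: 8.0
```

```bash
python3 -c "
from fit import *
go([.454,-.0667,.0463],-1.729)
print(arm.observe()['force'])"
```

```text
d cm [-0.04 -0.05  0.29] turn [ 0.001  0.001 -0.002] tool y angle -1.731 pos [ 0.4543 -0.0672  0.0492]
[ 0.82147902 -0.1485999   0.3940444 ]
```

carry_out(
  claw=[2,2,2,2],
  delta_pos=[
    [0,0,0.15],
    [0,0,0.13],
    [0,0,0],
    [0,0,0],
  ],
  angular=[
    [0,0,0],
    [0,0,0],
    [0,0,0],
    [0,0,0],
  ],
)

```text
clock: 19.95
position: [0.4543, -0.0674, 0.0465]
ee_rot: [3.131, -0.252, -0.001]
force: [0.7, -1.2, 0.1]
width: 0.303
gripper_force: 8.0
```

carry_out(
  claw=[2,4,6,9,9,9,9],
  delta_pos=[
    [0,0,0.05],
    [0,0,0],
    [0,0,0],
    [0,0,0],
    [0,0,0],
    [0,0,0],
    [0,0,0],
  ],
  angular=[
    [0,0,0],
    [0,0,0],
    [0,0,0],
    [0,0,0],
    [0,0,0],
    [0,0,0],
    [0,0,0],
  ],
)

```text
clock: 20.65
position: [0.4541, -0.0674, 0.0457]
ee_rot: [3.131, -0.251, -0.002]
force: [0.1, -0.4, -1.0]
width: 0.775
gripper_force: 0.0
```

carry_out(
  claw=[9,9,9,9,9,9,9],
  delta_pos=[
    [0,0,-2],
    [0,0,-3],
    [0,0,-3],
    [0,0,-3],
    [0,0,-2],
    [0,0,0],
    [0,0,0],
  ],
  angular=[
    [0,0,0],
    [0,0,0],
    [0,0,0],
    [0,0,0],
    [0,0,0],
    [0,0,0],
    [0,0,0],
  ],
)

```text
clock: 21.35
position: [0.4542, -0.0673, 0.1757]
ee_rot: [3.131, -0.251, -0.001]
force: [-0.4, 0.2, 0.0]
width: 0.982
gripper_force: 0.0
```

```bash
python3 - <<'E'
from fit import *
w=arm.get_image("wrist"); save(w,"w7"); a=arm.get_image("scene"); b=arm.get_image("side")
V=[(p,m) for p in(w,a,b) for m in [best("doll",p,[.454,-.0667,.07])] if m is not None]
print(len(V),fit("doll",V,[.454,-.0667,0],yaw=False,z=.04) if V else 0)
V=[(p,m) for p in(w,) for m in [best("roof",p,[.528,-.358,.02])] if m is not None]
print(len(V),fit("roof",V,[.528,-.358,1.03]) if V else 0)
go([.515,-.35,.2],1.03-1.571)
go([.515,-.35,.2],1.03+1.571)
E
```

```text
3 ([0.4541, -0.0673, 0.0, 0.04], [0.95, 0.799, 0.727])
1 ([0.5275, -0.3606, 1.0457, 0.0], [0.978])
d cm [10.54 26.94 -2.49] turn [-0.     0.003 -1.19 ] tool y angle -1.731 pos [ 0.4539 -0.0672  0.175 ]
d cm [10.54 26.94 -2.49] turn [-0.     0.003 -1.19 ] tool y angle -1.731 pos [ 0.4539 -0.0672  0.175 ]
```

View pics/w7.png

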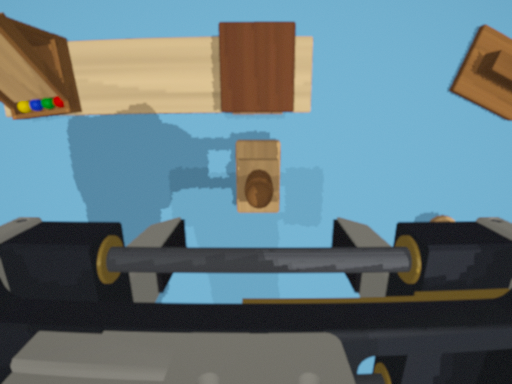

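The doll stands in the middle of the car's top (259,186). Next the roof.

carry_out(
  claw=[9,9,9,9,9,9,9,9,9,9,9,9,9,9,9,9,9],
  delta_pos=[
    [1.5,3.85,-0.3],
    [1.5,3.85,-0.3],
    [1.5,3.85,-0.3],
    [1.5,3.85,-0.3],
    [1.5,3.85,-0.3],
    [1.5,3.85,-0.3],
    [1.5,3.85,-0.3],
    [0,0,0],
    [0,0,0],
    [0,0,0],
    [0,0,0],
    [0,0,0],
    [0,0,0],
    [0,0,0],
    [0,0,0],
    [0,0,0],
    [0,0,0],
  ],
  angular=[
    [0,0,0],
    [0,0,0],
    [0,0,0],
    [0,0,0],
    [0,0,0],
    [0,0,0],
    [0,0,0],
    [0,0,-0.15],
    [0,0,-0.15],
    [0,0,-0.15],
    [0,0,-0.15],
    [0,0,-0.15],
    [0,0,-0.15],
    [0,0,-0.15],
    [0,0,-0.148],
    [0,0,0],
    [0,0,0],
  ],
)

```text
clock: 23.4
position: [0.5147, -0.3501, 0.1964]
ee_rot: [-2.731, -1.551, 0.002]
force: [-0.5, -0.5, 0.2]
width: 0.983
gripper_force: 0.0
```

```bash
python3 - <<'E'
from fit import *
w=arm.get_image("wrist"); a=arm.get_image("scene"); b=arm.get_image("side")
V=[(p,m) for p in(w,a,b) for m in [best("roof",p,[.528,-.359,.02])] if m is not None]
print(len(V),fit("roof",V,[.528,-.359,1.045]),fit("roof",V[:1],[.528,-.359,1.045]),fit("roof",V,[.528,-.359,1.045],height=True)[0])
go([.528,-.359,.08],1.045-1.571)
E
```

```text
3 ([0.5279, -0.358, 1.0197, 0.0], [0.965, 0.929, 0.845]) ([0.5281, -0.3584, 1.0337, 0.0], [0.972]) [0.5276, -0.3586, 1.0347, -0.0018]
d cm [-0.1   1.59 11.68] turn [-0.001  0.001 -0.008] tool y angle -0.534 pos [ 0.515  -0.3499  0.1968]
```

carry_out(
  claw=[9,9,7,7,7,7,7],
  delta_pos=[
    [-0.08,1.56,3],
    [0,0,4],
    [0,0,4],
    [0,0,3],
    [0,0,2],
    [0,0,0],
    [0,0,0],
  ],
  angular=[
    [0,0,0],
    [0,0,0],
    [0,0,0],
    [0,0,0],
    [0,0,0],
    [0,0,0],
    [0,0,0],
  ],
)

```text
clock: 24.4
position: [0.528, -0.3588, 0.0372]
ee_rot: [2.728, 1.558, -0.002]
force: [0.7, -0.3, 1.3]
width: 0.765
gripper_force: 0.0
```

```bash
python3 -c "
from fit import *
go([.528,-.3585,.0135],-.537)"
```

```text
d cm [ 0.02 -0.01  2.37] turn [-0.001  0.001  0.004] tool y angle -0.533 pos [ 0.528  -0.3588  0.0372]
```

carry_out(
  claw=[7,7,7,1,1,1,1,1,1,1,1,1],
  delta_pos=[
    [0,0,1.4],
    [0,0,0.9],
    [0,0,0],
    [0,0,0],
    [0,0,0],
    [0,0,0],
    [0,0,0],
    [0,0,0],
    [0,0,0],
    [0,0,0],
    [0,0,0],
    [0,0,0],
  ],
  angular=[
    [0,0,0],
    [0,0,0],
    [0,0,0],
    [0,0,0],
    [0,0,0],
    [0,0,0],
    [0,0,0],
    [0,0,0],
    [0,0,0],
    [0,0,0],
    [0,0,0],
    [0,0,0],
  ],
  force=15,
)

```text
clock: 25.6
position: [0.5277, -0.3588, 0.0139]
ee_rot: [2.728, 1.558, -0.002]
force: [-0.4, 0.3, 0.0]
width: 0.239
gripper_force: 15.0
```

carry_out(
  claw=[1,1,1,1,1,1],
  delta_pos=[
    [0,0,-3],
    [0,0,-4],
    [0,0,-4],
    [0,0,-4],
    [0,0,-2],
    [0,0,0],
  ],
  angular=[
    [0,0,0],
    [0,0,0],
    [0,0,0],
    [0,0,0],
    [0,0,0],
    [0,0,0],
  ],
)

```text
clock: 26.2
position: [0.5296, -0.3595, 0.1875]
ee_rot: [2.724, 1.555, 0.003]
force: [-0.7, -0.8, -0.7]
width: 0.237
gripper_force: 15.0
```

```bash
python3 -c "
from fit import *
go([.5644,-.0839,.18],-1.729)"
```

```text
d cm [ 25.51 -11.02   0.66] turn [ 0.006 -0.002  1.196] tool y angle -0.533 pos [ 0.5296 -0.3595  0.1875]
```

carry_out(
  claw=[1,1,1,1,1,1,1,1,1,1,1,1,1,1,1,1,1,1,1],
  delta_pos=[
    [1.75,-0.76,0],
    [3.4,-1.47,0],
    [3.4,-1.47,0],
    [3.4,-1.47,0],
    [3.4,-1.47,0],
    [3.4,-1.47,0],
    [3.4,-1.47,0],
    [3.36,-1.44,0],
    [0,0,0],
    [0,0,0],
    [0,0,0],
    [0,0,0],
    [0,0,0],
    [0,0,0],
    [0,0,0],
    [0,0,0],
    [0,0,0],
    [0,0,0],
    [0,0,0],
  ],
  angular=[
    [0,0,0],
    [0,0,0],
    [0,0,0],
    [0,0,0],
    [0,0,0],
    [0,0,0],
    [0,0,0],
    [0,0,0],
    [0,0,0.133],
    [0,0,0.133],
    [0,0,0.133],
    [0,0,0.133],
    [0,0,0.133],
    [0,0,0.133],
    [0,0,0.133],
    [0,0,0.133],
    [0,0,0.132],
    [0,0,0],
    [0,0,0],
  ],
)

```text
clock: 28.1
position: [0.5618, -0.0822, 0.1825]
ee_rot: [3.131, -0.241, -0.005]
force: [-0.7, 0.2, -0.7]
width: 0.238
gripper_force: 15.0
```

```bash
python3 - <<'E'
from fit import *
w=arm.get_image("wrist"); save(w,"w8"); a=arm.get_image("scene")
P,_=pose(); z=P[2]-.0139
V=[(p,m) for p in (w,a) for m in [best("roof",p,[P[0],P[1],z+.02])] if m is not None]
for v in V: print(fit("roof",[v],[P[0],P[1],-.158],z=z))
go([.5644,-.0839,.0735],-1.729)
E
```

```text
([0.5592, -0.082, -0.1705, 0.1691], [0.61])
d cm [ 0.23  0.06 10.98] turn [0.001 0.001 0.002] tool y angle -1.727 pos [ 0.5624 -0.0829  0.1833]
```

View pics/w8.png

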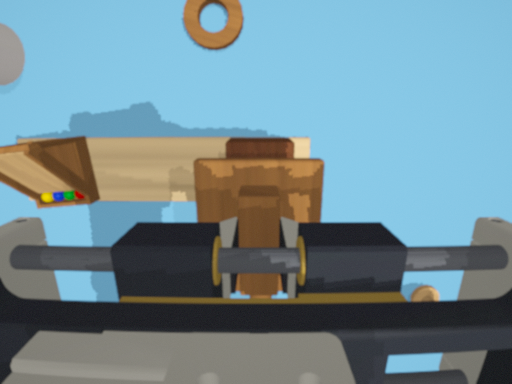

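The roof is held level and square above the garage; its far edge is at row 158, columns 194–323. I'll check the roof's offset in the grip from that edge.

```bash
python3 - <<'E'
from fit import *
w=arm.get_image("wrist"); P,r=pose(); z=P[2]-.0039
for q in ([196,158],[258,158],[322,158]): print((r.inv().apply(plane(w,q,z)-P)*1000).round(1))
go([.5644,-.0839,.0735],-1.729)
E
```

```text
[ 45.7 -36.3   3.8]
[45.7 -0.2  3.8]
[45.7 37.1  3.9]
d cm [ 0.21  0.05 10.99] turn [0.001 0.001 0.001] tool y angle -1.728 pos [ 0.5625 -0.083   0.1834]
```

carry_out(
  claw=[1,1,1,1,1,1,1],
  delta_pos=[
    [0.2,0.05,2],
    [0,0,3],
    [0,0,3],
    [0,0,2],
    [0,0,0.8],
    [0,0,0],
    [0,0,0],
  ],
  angular=[
    [0,0,0],
    [0,0,0],
    [0,0,0],
    [0,0,0],
    [0,0,0],
    [0,0,0],
    [0,0,0],
  ],
)

```text
clock: 29.05
position: [0.5651, -0.0839, 0.0765]
ee_rot: [3.131, -0.248, 0.0]
force: [-0.3, -0.9, -0.2]
width: 0.235
gripper_force: 15.0
```

```bash
python3 - <<'E'
from fit import *
go([.564,-.0839,.0722],-1.729); print(arm.observe()["force"])
E
```

```text
d cm [-0.11  0.01  0.43] turn [ 0.001 -0.     0.   ] tool y angle -1.729 pos [ 0.5651 -0.0839  0.0765]
[-0.33878141 -0.86055086 -0.20852444]
```

carry_out(
  claw=[1,1,1,1,3,5,5,5],
  delta_pos=[
    [-0.1,0,0.2],
    [0,0,0.15],
    [0,0,0.08],
    [0,0,0],
    [0,0,0],
    [0,0,0],
    [0,0,0],
    [0,0,0],
  ],
  angular=[
    [0,0,0],
    [0,0,0],
    [0,0,0],
    [0,0,0],
    [0,0,0],
    [0,0,0],
    [0,0,0],
    [0,0,0],
  ],
)

```text
clock: 29.85
position: [0.5634, -0.0837, 0.0712]
ee_rot: [3.131, -0.248, -0.002]
force: [-0.2, -0.1, 0.9]
width: 0.522
gripper_force: 0.0
```

carry_out(
  claw=[5,5,5,5,9,9],
  delta_pos=[
    [0,0,-2],
    [0,0,-3],
    [0,0,-4],
    [0,0,-4],
    [0,0,-2],
    [0,0,0],
  ],
  angular=[
    [0,0,0],
    [0,0,0],
    [0,0,0],
    [0,0,0],
    [0,0,0],
    [0,0,0],
  ],
)

```text
clock: 30.45
position: [0.5655, -0.0837, 0.2247]
ee_rot: [3.131, -0.248, 0.008]
force: [-0.1, -0.4, -0.3]
width: 0.67
gripper_force: 0.0
```

```bash
python3 - <<'E'
from fit import *
w=arm.get_image("wrist"); a=arm.get_image("scene"); b=arm.get_image("side"); save(w,"w9")
V=[(p,m) for p in (w,a,b) for m in [best("roof",p,[.5645,-.084,.075])] if m is not None]
print(len(V),[fit("roof",[v],[.5645,-.084,-.158],z=.058) for v in V])
go([.36,-.28,.22],-1.729);go([.36,-.28,.22],-2.6)
E
```

```text
3 [([0.5647, -0.0844, -0.1673, 0.058], [0.95]), ([0.5623, -0.0846, -0.1619, 0.058], [0.918]), ([0.5613, -0.0813, -0.1749, 0.058], [0.832])]
d cm [-16.93  22.6    0.07] turn [ 0.001  0.003 -0.   ] tool y angle -1.729 pos [ 0.5628 -0.0835  0.2199]
d cm [-16.93  22.6    0.07] turn [0.003 0.003 0.871] tool y angle -1.729 pos [ 0.5628 -0.0835  0.2199]
```

View pics/w9.png

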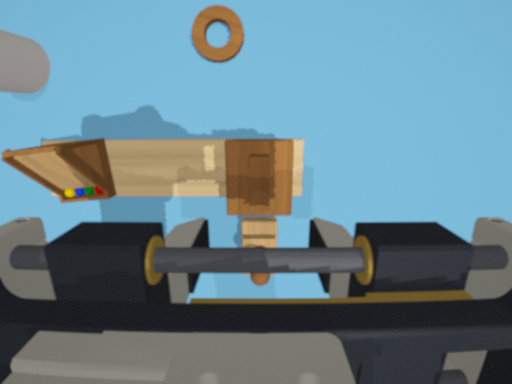

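Roof seated squarely. Now the tree.

```bash
python3 -c "
from fit import *
go([.345,-.285,.20],-.158); print(arm.observe()['joints'])"
```

```text
d cm [-18.33  23.32   2.08] turn [0.004 0.002 1.571] tool y angle -1.729 pos [ 0.5628 -0.0835  0.2199]
[ 0.10679679  0.35556015 -0.07233255  1.71382713  0.02939288  1.07683459
 -1.70409679]
```

carry_out(
  claw=[9,9,9,9,9,9,9,9,9,9,9,9,9,9,9,9,9,9,9,9],
  delta_pos=[
    [-2.62,3.33,0.3],
    [-2.62,3.33,0.3],
    [-2.62,3.33,0.3],
    [-2.62,3.33,0.3],
    [-2.62,3.33,0.3],
    [-2.62,3.33,0.3],
    [-2.61,3.34,0.3],
    [0,0,0],
    [0,0,0],
    [0,0,0],
    [0,0,0],
    [0,0,0],
    [0,0,0],
    [0,0,0],
    [0,0,0],
    [0,0,0],
    [0,0,0],
    [0,0,0],
    [0,0,0],
    [0,0,0],
  ],
  angular=[
    [0,0,0],
    [0,0,0],
    [0,0,0],
    [0,0,0],
    [0,0,0],
    [0,0,0],
    [0,0,0],
    [0,0,-0.143],
    [0,0,-0.143],
    [0,0,-0.143],
    [0,0,-0.143],
    [0,0,-0.143],
    [0,0,-0.143],
    [0,0,-0.143],
    [0,0,-0.143],
    [0,0,-0.143],
    [0,0,-0.143],
    [0,0,-0.143],
    [0,0,0],
    [0,0,0],
  ],
)

```text
clock: 32.75
position: [0.3455, -0.2849, 0.2002]
ee_rot: [-2.392, -2.035, 0.002]
force: [1.0, -0.2, 0.1]
width: 0.983
gripper_force: 0.0
```

```bash
python3 - <<'E'
from fit import *
w=arm.get_image("wrist"); a=arm.get_image("scene"); b=arm.get_image("side")
V=[(p,m) for p in (w,a,b) for m in [best("tree",p,[.342,-.291,.04])] if m is not None]
print([v[1].sum() for v in V],proj(w,[.342,-.291,.04]),fit("tree",V,[.342,-.291,0],yaw=False),fit("tree",V[:1],[.342,-.291,0],yaw=False),fit("tree",V,[.342,-.291,0],yaw=False,height=True)[0])
go([.342,-.291,.10],-.158)
E
```

```text
[np.int64(1309), np.int64(401), np.int64(266)] [[256.77117214 181.37696755]] ([0.3426, -0.2916, 0.0, 0.0], [0.953, 0.921, 0.828]) ([0.3433, -0.2917, 0.0, 0.0], [0.961]) [0.3428, -0.2917, 0.0, -0.0011]
d cm [-0.65 -0.27 10.07] turn [-0.001  0.001  0.001] tool y angle -0.157 pos [ 0.3458 -0.285   0.2006]
```

carry_out(
  claw=[9,9,9,9,9,9,9],
  delta_pos=[
    [-0.7,-0.18,2],
    [0,0,3.5],
    [0,0,3],
    [0,0,1],
    [0,0,0],
    [0,0,0],
    [0,0,0],
  ],
  angular=[
    [0,0,0],
    [0,0,0],
    [0,0,0],
    [0,0,0],
    [0,0,0],
    [0,0,0],
    [0,0,0],
  ],
)

```text
clock: 33.75
position: [0.3437, -0.2923, 0.107]
ee_rot: [2.386, 2.04, -0.001]
force: [0.1, -0.0, -0.2]
width: 0.985
gripper_force: 0.0
```

```bash
python3 -c "
from fit import *
go([.343,-.2916,.034],-.158)"
```

```text
d cm [ 0.07 -0.09  7.3 ] turn [0.001 0.002 0.002] tool y angle -0.156 pos [ 0.3437 -0.2923  0.107 ]
```

carry_out(
  claw=[9,9,9,9,3,3,3,3,3,3,3,3],
  delta_pos=[
    [0.05,-0.05,3],
    [0,0,3],
    [0,0,1.3],
    [0,0,0],
    [0,0,0],
    [0,0,0],
    [0,0,0],
    [0,0,0],
    [0,0,0],
    [0,0,0],
    [0,0,0],
    [0,0,0],
  ],
  angular=[
    [0,0,0],
    [0,0,0],
    [0,0,0],
    [0,0,0],
    [0,0,0],
    [0,0,0],
    [0,0,0],
    [0,0,0],
    [0,0,0],
    [0,0,0],
    [0,0,0],
    [0,0,0],
  ],
  force=10,
)

```text
clock: 34.95
position: [0.3424, -0.2912, 0.0327]
ee_rot: [-2.388, -2.041, 0.002]
force: [0.6, 0.1, 1.6]
width: 0.453
gripper_force: 10.0
```

carry_out(
  claw=[3,3,3,3,3,3,3],
  delta_pos=[
    [0,0,-2],
    [0,0,-4],
    [0,0,-4],
    [0,0,-4],
    [0,0,-3],
    [0,0,-1],
    [0,0,0],
  ],
  angular=[
    [0,0,0],
    [0,0,0],
    [0,0,0],
    [0,0,0],
    [0,0,0],
    [0,0,0],
    [0,0,0],
  ],
)

```text
clock: 35.65
position: [0.343, -0.2914, 0.2136]
ee_rot: [2.386, 2.04, -0.001]
force: [-0.7, -0.1, -1.5]
width: 0.452
gripper_force: 10.0
```

```bash
python3 - <<'E'
from fit import *
# board middle: garage centre + 120 mm along board y
g=np.array([.5645,-.0839]);print("mid",g+.12*np.array([.1573,.9875]))
go([.5834,.0346,.20],-.158)
E
```

```text
mid [0.583376 0.0346  ]
d cm [35.95 18.67  1.3 ] turn [0.001 0.002 0.002] tool y angle -0.156 pos [ 0.343  -0.2914  0.2136]
```

carry_out(
  claw=[3,3,3,3,3,3,3,3,3,3,3,3,3,3],
  delta_pos=[
    [1.8,0.93,0],
    [3.3,1.7,0],
    [3.3,1.7,0],
    [3.3,1.7,0],
    [3.3,1.7,0],
    [3.3,1.7,0],
    [3.3,1.7,0],
    [3.3,1.7,0],
    [3.3,1.7,0],
    [3.3,1.7,0],
    [3.3,1.7,0],
    [1.2,0.74,1],
    [0,0,0],
    [0,0,0],
  ],
  angular=[
    [0,0,0],
    [0,0,0],
    [0,0,0],
    [0,0,0],
    [0,0,0],
    [0,0,0],
    [0,0,0],
    [0,0,0],
    [0,0,0],
    [0,0,0],
    [0,0,0],
    [0,0,0],
    [0,0,0],
    [0,0,0],
  ],
)

```text
clock: 37.05
position: [0.5816, 0.0345, 0.2001]
ee_rot: [-2.387, -2.04, 0.008]
force: [-0.6, 0.4, -1.3]
width: 0.456
gripper_force: 10.0
```

```bash
python3 - <<'E'
from fit import *
w=arm.get_image("wrist"); save(w,"w10")
go([.584,.0345,.045],-.158)
E
```

```text
d cm [ 0.13  0.26 15.58] turn [-0.003  0.002  0.001] tool y angle -0.157 pos [0.5818 0.0339 0.2009]
```

View pics/w10.png

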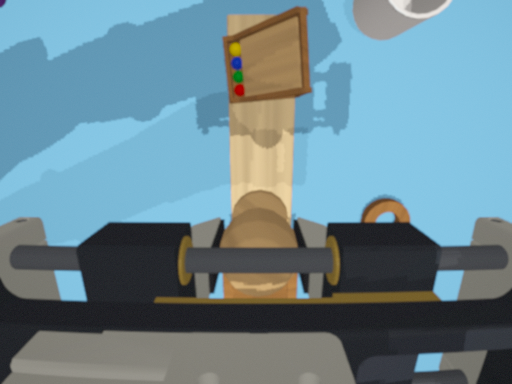

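The tree is held upright over the middle of the board, with the chute at (265,60) ahead and the ring and mug clear. Lowering.

carry_out(
  claw=[3,3,3,3,3,3,3,3],
  delta_pos=[
    [0.1,0.25,2],
    [0,0,4],
    [0,0,4],
    [0,0,3],
    [0,0,1.7],
    [0,0,0.6],
    [0,0,0],
    [0,0,0],
  ],
  angular=[
    [0,0,0],
    [0,0,0],
    [0,0,0],
    [0,0,0],
    [0,0,0],
    [0,0,0],
    [0,0,0],
    [0,0,0],
  ],
)

```text
clock: 37.9
position: [0.586, 0.0355, 0.0503]
ee_rot: [2.388, 2.04, -0.0]
force: [0.5, 0.5, -0.7]
width: 0.457
gripper_force: 10.0
```

```bash
python3 - <<'E'
from fit import *
go([.584,.0345,.0407],-.158); print(arm.observe()["force"])
E
```

```text
d cm [-0.13 -0.18  0.96] turn [0.001 0.001 0.001] tool y angle -0.157 pos [0.586  0.0355 0.0503]
[ 0.52099828  0.53374922 -0.72439613]
```

carry_out(
  claw=[3,3,3,3,3],
  delta_pos=[
    [-0.1,-0.1,0.4],
    [0,0,0.3],
    [0,0,0.15],
    [0,0,0],
    [0,0,0],
  ],
  angular=[
    [0,0,0],
    [0,0,0],
    [0,0,0],
    [0,0,0],
    [0,0,0],
  ],
)

```text
clock: 38.4
position: [0.5843, 0.0352, 0.0408]
ee_rot: [2.388, 2.041, -0.002]
force: [-1.0, -0.4, 1.6]
width: 0.454
gripper_force: 10.0
```

carry_out(
  claw=[5,7,9,9,9,9],
  delta_pos=[
    [0,0,0],
    [0,0,0],
    [0,0,0],
    [0,0,0],
    [0,0,0],
    [0,0,0],
  ],
  angular=[
    [0,0,0],
    [0,0,0],
    [0,0,0],
    [0,0,0],
    [0,0,0],
    [0,0,0],
  ],
)

```text
clock: 39.0
position: [0.5842, 0.0352, 0.0406]
ee_rot: [-2.388, -2.041, 0.002]
force: [-0.6, -0.0, 1.3]
width: 0.927
gripper_force: 0.0
```

carry_out(
  claw=[9,9,9,9,9,9,9],
  delta_pos=[
    [0,0,-2],
    [0,0,-3],
    [0,0,-4],
    [0,0,-5],
    [0,0,-4],
    [-2,0,0],
    [0,0,0],
  ],
  angular=[
    [0,0,0],
    [0,0,0],
    [0,0,0],
    [0,0,0],
    [0,0,0],
    [0,0,0],
    [0,0,0],
  ],
)

```text
clock: 39.7
position: [0.5817, 0.0128, 0.2219]
ee_rot: [2.389, 2.036, -0.001]
force: [0.1, -0.5, -0.6]
width: 0.983
gripper_force: 0.0
```

```bash
python3 - <<'E'
from fit import *
w=arm.get_image("wrist"); a=arm.get_image("scene"); b=arm.get_image("side"); save(a,"s2"); save(b,"b2")
for n,g,z in(("tree",[.584,.0345],.008),("car",[.454,-.0667],0),("doll",[.4541,-.0673],.04),("roof",[.564,-.084],.058),("ring",[.742,-.061],0)):
    if n=="ring": print([tri([(a,px(arm.place_of(n,a)[0]["centre"])),(b,px(arm.place_of(n,b)[0]["centre"]))])]); continue
    V=[(p,m) for p in (w,a,b) for m in [best(n,p,g+[z+.03])] if m is not None]
    print(n,[fit(n,[v],g+[-.158],z=z,yaw=n in("car","roof")) for v in V])
cv2.imwrite("pics/fin.png",cv2.resize(cv2.cvtColor(np.hstack([a["frame"][150:300,150:400],b["frame"][120:270,130:380]]),cv2.COLOR_RGB2BGR),(800,240)))
E
```

```text
tree [([0.5848, 0.0346, 0.0, 0.008], [0.963]), ([0.5815, 0.0355, 0.0, 0.008], [0.921]), ([0.5804, 0.04, 0.0, 0.008], [0.855])]
car [([0.457, -0.0602, 0.0037, 0.0], [0.338]), ([0.4366, -0.0646, -0.1781, 0.0], [0.451]), ([0.4553, -0.0648, -0.2925, 0.0], [0.789])]
doll [([0.4524, -0.0679, 0.0, 0.04], [0.904]), ([0.4494, -0.0618, 0.0, 0.04], [0.812])]
roof [([0.5617, -0.0849, -0.1574, 0.058], [0.961]), ([0.5598, -0.0797, -0.1672, 0.058], [0.944])]
[(array([ 0.7399186 , -0.05607849, -0.00295537]), np.float64(0.0028897675500646307))]
```

View pics/fin.png

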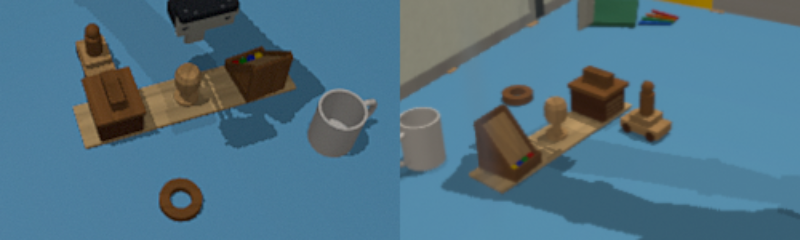

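The final views show the roof on the garage, the tree mid-board, the doll upright on the parked car, and the ring and mug in place. Handing in.

```bash
python3 -c "
from cell import arm
print(arm.sign_off())"
```

```text
the job is handed in; nothing more can be done
None
```

The job is handed in at about 40 s: the car is parked with the doll on top, the roof is on the garage and the tree is mid-board, but the hand-in returned no verdict, so the result rests on my own camera checks.

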